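# Right the tipped bottle and pan the inspection camera to its lane

### The job

A yellow bottle has tipped over in the bench lane: stand it upright on the lane's green section, between the two tins, without shifting the tins, and let go of it. Then turn the inspection camera to look at the lane: push the joystick sideways, to its left or right, whichever side of the camera the lane's green section lies on, hold it fully over for two seconds, and let it return to the centre. Never push the stick towards the opposite side, and do not touch the camera itself.

Things in the scene. Friction and masses are not known exactly. Their poses are not given: they have to be found in the camera images.
- lane: Fixed strip, 88 mm wide (x), 440 long (y, -185 to +255): 4 mm floor; two white runners 5 mm wide, middles 26 mm apart, tops 8 mm above the bench, on which things stand; side rails 8 mm wide, 72 mm apart, tops at 12 mm; end stops 16 mm high. Origin on the bench under the green section's middle. It stands at the robot's left, turned up to 9 degrees.
- lane_mark (a point): Middle of the green section (72 x 70 mm, 35 mm to either side along the lane; the rails are green there too), level with the tops of the runners, 8 mm above the bench.
- bottle: Loose rigid yellow bottle, red cap, pale label, 48 mm in diameter, 150 mm tall, narrower at the shoulder and cap (full diameter from 5 to 88 mm above the base), 0.11-0.23 kg. Origin at the centre of its base, z axis towards the cap. It starts lying along the groove between the runners (axis 30 mm above the bench), cap towards the lane's +y end, its middle within 15 mm of the green's.
- tin_white: White screw tin, loose, 67 mm in diameter, 62 mm tall, standing in the lane about 195 mm along +y from the middle of the green section. Origin at the centre of its base, z up. To be left alone.
- tin_blue: Blue tin, loose, 67 mm in diameter, 72 mm tall, standing in the lane about 140 mm along -y from the middle of the green section. Origin at the centre of its base, z up. To be left alone.
- joystick: Fixed grey joystick box, 115 x 115 mm, top 44 mm above the bench. Origin on the bench under its middle; x is its fore direction (away from the robot), y its left; turned up to 17 degrees. White arrowheads on its top point left and right.
- stick_pivot (a point): The stick's pivot, 50 mm above the bench over the middle of the joystick box; fixed.
- stick_knob (a point): Middle of the black knob, 60 mm from the pivot along the stick. The knob is upright, 25 to 28 mm in diameter, from 38 to 83 mm above the pivot, on a 10 mm steel shaft. It moves with the stick.
- stick_side (a joint): Sideways tilt of the stick, rad: 0 centred, positive towards the joystick box's left (+y), negative towards its right; stops at +-0.45. Spring 0.35 N m/rad (about 2.6 N at the knob at the stop), returns by itself when let go. The camera head pans with it by twice the angle, to the same side.
- stick_fore (a joint): Fore-and-aft tilt of the stick, rad: 0 centred, positive towards the box's +x, stops at +-0.45, same spring.
- camera_mast: Fixed mast of the inspection camera behind the lane, 90 mm foot, white camera head with black lens on top, 230 mm tall in all; it stands clearly to the left (+y) or clearly to the right (-y) of the green section. Origin at the centre of its foot; the centred camera looks along its -x, towards the robot's side; its y is to the robot's left. Stick left turns the lens to +y, stick right to -y. Not to be touched.

How it is judged:
By the outcome, as a careful person would: the job done as asked, in the order asked, and still so for the second after the job is handed in, with the robot touching nothing.
It also fails if it takes over 64 s, if anything falls off the work surface, if the arm or the gripper's body presses on something with over 40 N, if the wrist force passes 120 N, or if a joint passes its speed limit or range.

### The arm

A 7-joint arm with a two-finger parallel gripper is mounted at the origin on a cart in front of the work surface, level with it; the furniture and walls round the work are solid. World frame = base frame: x ahead of the robot, y to its left, z up, the work surface at z = 0. Lengths are in mm, angles in rad, forces in N, time in s.
With the tool pointing down it reaches from about 400 to 875 mm from the base axis. Payload 4.4 kg.
Tool frame: the origin (TCP) lies on the centre line of the jaws, within the pads' length; the fingertips stand 11 mm ahead of it and the grasp point (between the pads) lies 8 mm behind it (ctrl.tips_ahead is the distance from the TCP to the fingertips, in mm); z points along the fingers, y is the line along which they close (so a half turn about z gives the same grasp; the last joint's range is limited). The gripper opens to 85 mm and grips with 20 to 120 N. Pads are 22 mm wide; open, the fingers measure 114 mm over their backs; the gripper's body (76 mm by 85 mm) begins 54 mm behind the grasp point. The pads swing forward as they close: fully open they stand 13 mm farther back than shut.
Start: joints at [-1.207, 0.628, 0.038, 1.517, -0.027, 0.996, -0.02], TCP at [270.826, 590.907, 208.913] pointing down, gripper open.
Joint ranges: [-3.06, 3.06], [-0.37, 2.12], [-1.25, 1.32], [0.18, 2.47], [-1.1, 4.24], [0.23, 1.98], [-2.94, 2.94]. Speed limits (rad/s): [2.57, 2.57, 3.14, 3.14, 3.14, 3.14, 3.14].

### API

Orientations are given as [roll, pitch, yaw] about the fixed x, y, z axes, in that order (R = Rz(yaw) Ry(pitch) Rx(roll)).
In Python, from cell import ctrl, eyes, job gives the robot as it stands. The module is installed in compiled form; this text tells all that it offers.
- The arm moves only by the tool carry_out, never from a script. Its argument "moves" is a list of rows, each an object of numbers: "tx", "ty", "tz": the shift along the tool's x, y, z as a fraction of full scale; "twist": the turn about the tool's z as a fraction of full scale; "fingers": the opening, from 0 (shut) to 1 (fully open). In form: [{"tx": .., "ty": .., "tz": .., "twist": .., "fingers": ..}, ...]. A call has 1 to 12 rows; each row shifts and turns the commanded pose from where the row before left it, along the tool's axes as they then stand; what a row does not reach is not made up. Full scale, the value 1, is 0.3 m for a shift and pi rad for a turn. A row lasts 1/8 s, in which the tool goes at most 62.5 mm and 10.7 degrees, less where a joint would pass 70% of its speed; a pose out of reach is approached as far as the arm can. A call with a number of a shift or a turn outside -1 to 1 is refused whole. A call with a gripper value outside its range is refused whole. The fingers move at their own pace and stop on an object; the grip force is fixed at half the most. Time passes only in rows, so rows that do not move let the fingers close. It gives the time, the measured TCP pose, the force, the opening and the grip force at its end, in the units of the state.
- ctrl.read_state(): the state, without advancing time (a new reading comes with each control period).
- eyes.get_image(name): name is "scene" or "top" or "wrist"; returns a dict with "color" (384x512x3 uint8, blue, green, red), "fovy" (degrees; the focal length in pixels is half the picture's height over the tangent of half this angle, whatever the lens; pixels are square), "cx", "cy" (the principal point, pixels), "world_from_camera" (4x4, takes a point from camera to world coordinates). Camera axes: x right, y up, looking along -z (the intrinsics and any distortion apply to the point x, -y, -z); pixel columns grow to the right and rows downward; lengths in mm; the calibration is good to about 2 mm. A picture is of the moment at which its call begins. There is no depth.
- job.finish_job(): hands the job in; it is judged then, once.
The state is a dict: "clock": time; "qpos": joint angles; "qd": joint speeds; "tau": joint torques, N m; "eef_pos": TCP position; "tool_rot": TCP orientation; "force": force on the tool from outside, world axes, zero at the start; "torque": the same for the moment, N m; "width": finger opening in mm; "gripper_force": force on a finger pad.
Only numpy, scipy, OpenCV 4.12 (cv2) and the standard library are available. Lean on these libraries where they do the work, as an engineer would, in place of code of your own. Each camera call takes 0.05 s, during which the arm holds its last target. There are 200 camera calls.

## Working session

There is one attempt and no reset: what is moved stays moved. The work goes in short steps, Python scripts to look and compute and a tool call to move; the robot and the scene stay as the last step left them, time stands still between calls to the robot, and variables do not carry over. Pictures are saved under pics/ and viewed, at most 10 in all, crops included, and the job is handed in when it is done.

Besides the shell and the picture viewer there is one more tool, called after "Emit:" by a JSON object that holds its "api" and its "payload", one argument or row to a line. carry_out: Moves the arm, as the interface text tells. Its arguments: {"type":"object","properties":{"moves":{"type":"array","items":{"type":"object","properties":{"tx":{"type":"number","minimum":-1,"maximum":1},"ty":{"type":"number","minimum":-1,"maximum":1},"tz":{"type":"number","minimum":-1,"maximum":1},"twist":{"type":"number","minimum":-1,"maximum":1},"fingers":{"type":"number"}}}}},"required":["moves"]}

```bash
mkdir -p pics; cat > h.py <<'E'
import numpy as np, cv2
from cell import ctrl, eyes, job
from scipy.spatial.transform import Rotation as R
def snap(n,f):
    im=eyes.get_image(n); cv2.imwrite(f'pics/{f}.png',im['color']); np.savez(f'pics/{f}.npz',**{k:v for k,v in im.items()}); return im
def ray(im,u,v):
    f=192/np.tan(np.radians(float(im['fovy']))/2); T=np.array(im['world_from_camera'])
    d=T[:3,:3]@np.array([(u-im['cx'])/f,-(v-im['cy'])/f,-1]); return T[:3,3],d
def atz(im,u,v,z):
    o,d=ray(im,u,v); return o+d*(z-o[2])/d[2]
def proj(im,p):
    f=192/np.tan(np.radians(float(im['fovy']))/2); T=np.linalg.inv(np.array(im['world_from_camera']))
    c=T[:3,:3]@np.array(p,float)+T[:3,3]; return im['cx']+f*c[0]/-c[2], im['cy']-f*c[1]/-c[2]
E
python3 - <<'E'
from h import *
print(ctrl.read_state()); 
for n in ('scene','top','wrist'):
    im=snap(n,n+'0'); print(n,{k:v for k,v in im.items() if k!='color'})
a=[cv2.imread(f'pics/{n}0.png') for n in('scene','top')]
E
```

```text
{'clock': 0.0, 'qpos': array([-1.2068125 ,  0.62937417,  0.03844162,  1.5183841 , -0.02698633,
        0.99633415, -0.02001123]), 'qd': array([ 0.00040507, -0.00068239, -0.00079493, -0.00125926, -0.00026023,
       -0.00047971, -0.00063211]), 'tau': array([-4.58828654e-04, -5.63405550e+01,  1.22619331e+00, -1.93453985e+01,
        1.10767601e-02,  1.02163132e-02,  9.24133047e-06]), 'eef_pos': array([270.52784569, 590.26500024, 207.96584307]), 'tool_rot': array([-3.13961135e+00,  3.95592612e-05,  2.71180498e+00]), 'force': array([-0.36322124,  0.82916181,  0.12648261]), 'torque': array([ 0.02092436, -0.00982675, -0.0451964 ]), 'gripper_force': 0.0, 'width': 85.36451511452971}
scene {'fovy': 46.81991697696935, 'cx': 259.6586679252302, 'cy': 191.0008550768594, 'world_from_camera': array([[ 6.31887575e-01,  3.83651223e-01, -6.73446235e-01,
        -4.28869141e+02],
       [-7.75004151e-01,  3.23195048e-01, -5.43059414e-01,
        -8.17225609e+02],
       [ 9.30907954e-03,  8.65076124e-01,  5.01554225e-01,
         8.39461257e+02],
       [ 0.00000000e+00,  0.00000000e+00,  0.00000000e+0
[... 226 characters left out ...]
  [-9.99992883e-01,  3.47006481e-03,  1.48105573e-03,
         1.75747368e+01],
       [ 2.11181363e-03,  1.89501449e-01,  9.81878170e-01,
         1.36737972e+03],
       [ 0.00000000e+00,  0.00000000e+00,  0.00000000e+00,
         1.00000000e+00]])}
wrist {'fovy': 67.99147550029545, 'cx': 254.76987419505502, 'cy': 190.51981584064632, 'world_from_camera': array([[ 4.16823914e-01, -8.67375170e-01, -2.71878903e-01,
         2.00215101e+02],
       [ 9.08985471e-01,  3.97149484e-01,  1.26561055e-01,
         6.22415885e+02],
       [-1.79935068e-03, -2.99887647e-01,  9.53972830e-01,
         3.73334308e+02],
       [ 0.00000000e+00,  0.00000000e+00,  0.00000000e+00,
         1.00000000e+00]])}
```

View pics/top0.png

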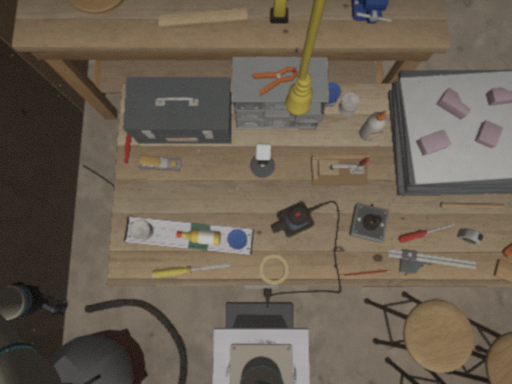

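View pics/scene0.png

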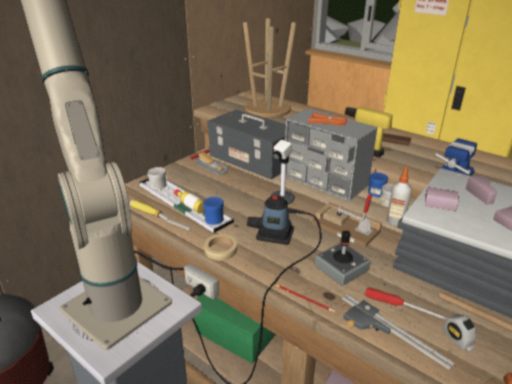

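Top view: the lane lies around (126–252, 235), with the bottle at (205, 238), cap to the left (+y). The blue tin is at (237, 239) and the white tin at (140, 229). The mast is at (262, 160) and the joystick box at (370, 222). The green section is on the camera's +y side, so the stick goes **left**. Next I'll zoom in to measure.

```bash
python3 - <<'E'
from h import *
t=cv2.imread('pics/top0.png'); im=dict(np.load('pics/top0.npz'))
a=cv2.resize(t[205:265,115:265],None,fx=5,fy=5,interpolation=cv2.INTER_CUBIC)
b=cv2.resize(t[195:250,340:400],None,fx=5,fy=5,interpolation=cv2.INTER_CUBIC)
c=cv2.resize(cv2.imread('pics/wrist0.png'),None,fx=.78,fy=.72)
o=np.zeros((580,752,3),np.uint8); o[:300,:750]=a; o[305:580,:300]=b; o[305:305+275,310:709]=c[:275,:399]
cv2.imwrite('pics/crop0.png',o)
print(proj(im,[270,590,209]),ctrl.tips_ahead)
hsv=cv2.cvtColor(t,cv2.COLOR_BGR2HSV)
def cen(lo,hi,box):
    u0,v0,u1,v1=box; m=cv2.inRange(hsv[v0:v1,u0:u1],lo,hi); v,u=np.nonzero(m); return u.mean()+u0,v.mean()+v0,len(u)
box=(115,205,265,265)
for n,lo,hi,z in(('green',(40,60,20),(90,255,255),8),('yellow',(20,120,90),(35,255,255),35),('red',(0,120,80),(9,255,255),32),('blue',(100,100,30),(130,255,255),70)):
    u,v,k=cen(lo,hi,box); print(n,u,v,k,atz(im,u,v,z).round(0))
E
```

```text
(np.float64(57.08633901515108), np.float64(295.0991739383924)) 11.0
green 199.29508196721312 233.2622950819672 61 [467. 214.   8.]
yellow 198.54117647058825 236.13529411764705 170 [455. 212.  35.]
red 178.57894736842104 234.10526315789474 19 [462. 281.  32.]
blue 236.7976653696498 238.6614785992218 257 [444.  79.  70.]
```

View pics/crop0.png

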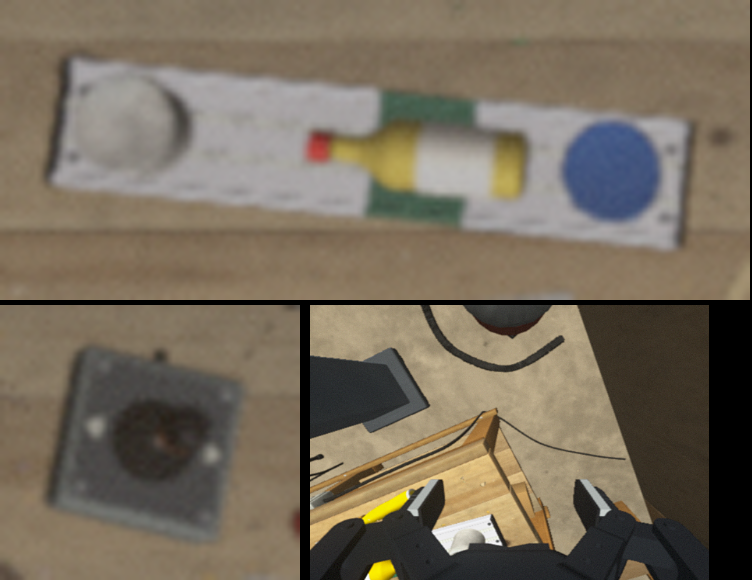

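```bash
python3 - <<'E'
from h import *
im=dict(np.load('pics/top0.npz'))
L=lambda x,y,z:atz(im,115+(x-2)/5,205+(y-2)/5,z)
J=lambda x,y,z:atz(im,340+(x-2)/5,195+(y-305-2)/5,z)
g=L(420,157,8); a=(L(68,60,14)+L(52,185,14))/2; b=(L(690,120,14)+L(682,245,14))/2
d=a-b; print('green',g,'ends',a,b,np.linalg.norm(d),'ang(lane y vs world y) deg',np.degrees(np.arctan2(-d[0],d[1])))
print('cap',L(307,147,30),'base',L(525,166,30),'blue',L(611,171,76),'white',L(130,123,66))
c=[J(85,348,44),J(242,382,44),J(212,540,44),J(50,505,44)]
print('joy',np.round(c),np.mean(c,0)); 
d=(c[0]+c[3]-c[1]-c[2]); print('left dir deg',np.degrees(np.arctan2(-d[0],d[1])), 'arrows',J(95,427,44),J(212,453,44))
print('mast',atz(im,262,168,0))
E
```

```text
green [457.24383783 215.82062916   8.        ] ends [480.19036266 466.60521923  14.        ] [440.01565033  29.92704446  14.        ] 438.52233218946816 ang(lane y vs world y) deg -5.256456608452447
cap [462.1234878  290.49348263  30.        ] base [449.60669929 140.36759972  30.        ] blue [443.10807362  79.10624623  76.        ] white [474.79694631 402.44627048  66.        ]
joy [[ 569. -332.   44.]
 [ 546. -439.   44.]
 [ 438. -412.   44.]
 [ 461. -303.   44.]] [ 503.38513659 -371.55784928   44.        ]
left dir deg -12.19005487168898 arrows [ 514.35881508 -336.26964728   44.        ] [ 496.74296453 -415.54614204   44.        ]
mast [704.86750388  -5.6067427    0.        ]
```

Emit:
{"api": "carry_out", "payload": {
  "moves": [
    {"tx":-0.104,"ty":-0.074,"tz":0.02,"fingers":1},
    {"tx":-0.104,"ty":-0.074,"tz":0.02,"fingers":1},
    {"tx":-0.104,"ty":-0.074,"tz":0.02,"fingers":1},
    {"tx":-0.104,"ty":-0.074,"tz":0.02,"fingers":1},
    {"tx":-0.104,"ty":-0.074,"tz":0.02,"fingers":1},
    {"tx":-0.104,"ty":-0.074,"tz":0.02,"fingers":1},
    {"tx":-0.104,"ty":-0.074,"tz":0.02,"fingers":1},
    {"tx":-0.104,"ty":-0.074,"tz":0.02,"fingers":1},
    {"tx":-0.104,"ty":-0.074,"tz":0.02,"fingers":1},
    {"tx":-0.104,"ty":-0.074,"tz":0.02,"fingers":1},
    {"fingers":1}
  ]
}}

```text
validation failed for argument at $.mo...
```

Emit:
{"api": "carry_out", "payload": {
  "moves": [
    {"twist":0.056,"fingers":1},
    {"twist":0.056,"fingers":1},
    {"twist":0.056,"fingers":1},
    {"twist":0.056,"fingers":1},
    {"twist":0.056,"fingers":1},
    {"twist":0.056,"fingers":1},
    {"twist":0.056,"fingers":1},
    {"fingers":1},
    {"fingers":1}
  ]
}}

```text
validation failed for argument at $.mo...
```

```bash
python3 - <<'E'
from h import *
s=ctrl.read_state(); print(s['clock'],s['eef_pos'],s['tool_rot'],s['qpos'],s['force'],s['width'])
im=snap('wrist','w1'); t=snap('top','t1')
cv2.imwrite('pics/w1b.png',im['color'])
E
```

```text
0.15 [270.61519369 590.44650272 208.20766368] [-3.14015504e+00  1.85955722e-05  2.71181681e+00] [-1.20680349  0.62913643  0.03845698  1.51811036 -0.02699129  0.99630169
 -0.01998144] [ 0.85637598 -0.1384952  -0.12682613] 85.32310042299896
```

View pics/w1.png

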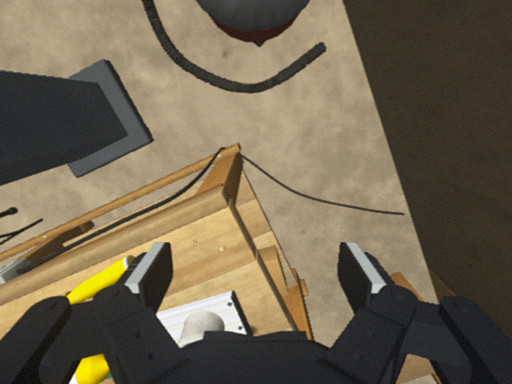

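The moves were refused, perhaps because every field must be present. The picture only shows the wrist view still at the start pose. I'll retry with all fields given.

Emit:
{"api": "carry_out", "payload": {
  "moves": [
    {"tx":-0.104,"ty":-0.074,"tz":0.02,"twist":0.0,"fingers":1.0},
    {"tx":-0.104,"ty":-0.074,"tz":0.02,"twist":0.0,"fingers":1.0}
  ]
}}

```text
clock: 0.5
eef_pos: [309.2, 523.9, 196.5]
tool_rot: [-3.142, 0.0, 2.713]
force: [0.8, 0.2, 0.3]
width: 85.8
gripper_force: 0.0
```

Emit:
{"api": "carry_out", "payload": {
  "moves": [
    {"tx":-0.104,"ty":-0.074,"tz":0.02,"twist":0.0,"fingers":1.0},
    {"tx":-0.104,"ty":-0.074,"tz":0.02,"twist":0.0,"fingers":1.0},
    {"tx":-0.104,"ty":-0.074,"tz":0.02,"twist":0.0,"fingers":1.0},
    {"tx":-0.104,"ty":-0.074,"tz":0.02,"twist":0.0,"fingers":1.0},
    {"tx":-0.104,"ty":-0.074,"tz":0.02,"twist":0.0,"fingers":1.0},
    {"tx":-0.104,"ty":-0.074,"tz":0.02,"twist":0.0,"fingers":1.0},
    {"tx":-0.104,"ty":-0.074,"tz":0.02,"twist":0.0,"fingers":1.0},
    {"tx":-0.104,"ty":-0.074,"tz":0.02,"twist":0.0,"fingers":1.0},
    {"tx":0.0,"ty":0.0,"tz":0.0,"twist":0.0,"fingers":1.0}
  ]
}}

```text
clock: 1.62
eef_pos: [463.5, 255.2, 148.5]
tool_rot: [-3.139, 0.001, 2.705]
force: [0.3, -0.2, 0.0]
width: 85.8
gripper_force: 0.0
```

Emit:
{"api": "carry_out", "payload": {
  "moves": [
    {"tx":0.0,"ty":0.0,"tz":0.0,"twist":0.056,"fingers":1.0},
    {"tx":0.0,"ty":0.0,"tz":0.0,"twist":0.056,"fingers":1.0},
    {"tx":0.0,"ty":0.0,"tz":0.0,"twist":0.056,"fingers":1.0},
    {"tx":0.0,"ty":0.0,"tz":0.0,"twist":0.056,"fingers":1.0},
    {"tx":0.0,"ty":0.0,"tz":0.0,"twist":0.056,"fingers":1.0},
    {"tx":0.0,"ty":0.0,"tz":0.0,"twist":0.056,"fingers":1.0},
    {"tx":0.0,"ty":0.0,"tz":0.0,"twist":0.056,"fingers":1.0},
    {"tx":0.0,"ty":0.0,"tz":0.0,"twist":0.0,"fingers":1.0}
  ]
}}

```text
clock: 2.62
eef_pos: [461.4, 260.3, 148.8]
tool_rot: [-3.141, -0.0, 1.484]
force: [0.4, 1.0, -0.7]
width: 85.6
gripper_force: 0.0
```

```bash
python3 - <<'E'
from h import *
s=ctrl.read_state(); print(s['clock'],s['eef_pos'],s['tool_rot'],s['qpos'],s['force'],s['width'])
im=snap('wrist','w2')
E
```

```text
2.625 [461.36593551 260.30077857 148.84613902] [-3.14147154e+00 -1.17685688e-04  1.48385308e+00] [-0.82001095  0.56646237  0.37981475  1.92322101 -0.31080203  0.70904548
 -0.34290904] [ 0.41032399  1.0375464  -0.65886013] 85.63841604668717
```

View pics/w2.png

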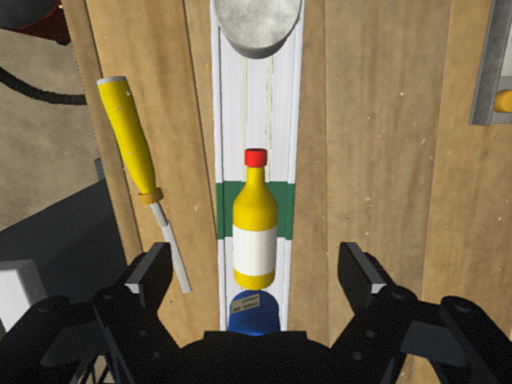

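The wrist view is aligned with the lane. The cap is at (256, 150–166), the neck is centred near (257, 175), the base is at about (254, 290), and the green section spans rows 181–240.

```bash
python3 - <<'E'
from h import *
im=dict(np.load('pics/w2.npz'))
u=np.array([.0916,.9958,0])
for n,x,y,z in(('captip',256,149,43),('capend',256,166,43),('neck top',257,166,40),('neck mid',257,175,40),('neck bottom',257,186,40),('base',254,290,45),('gTL',217,182,12),('gTR',296,181,12),('gBL',218,239,12),('gBR',292,240,12),('neckL',248,175,30),('neckR',265,175,30),('capL',244.5,158,30),('capR',267.5,158,30),('bodyL',232.5,250,30),('bodyR',276,250,30)):
    p=atz(im,x,y,z); print(n,p.round(1),'s',(p-[449.6,140.4,0])@u)
E
```

```text
captip [464.6 292.9  43. ] s 153.23942978396974
capend [463.2 276.4  43. ] s 136.67872604728362
neck top [464.1 275.7  40. ] s 136.01679464017724
neck mid [463.3 266.6  40. ] s 126.90222335744862
neck bottom [462.4 255.2  40. ] s 115.51742172581122
base [448.9 136.7  45. ] s -3.761706996923891
gTL [418.4 255.3  12. ] s 111.59515570758145
gTR [505.1 248.9  12. ] s 113.14456616256045
gBL [410.7 186.2  12. ] s 42.01646801331749
gBR [497.3 177.3  12. ] s 41.12365135544741
neckL [454.  264.8  30. ] s 124.30502370892447
neckR [471.4 263.3  30. ] s 124.38657165318506
capL [452.1 282.7  30. ] s 141.98179313332096
capR [475.3 280.7  30. ] s 142.08983533275585
bodyL [428.5 180.2  30. ] s 37.67852827662502
bodyR [477.1 175.9  30. ] s 37.908647382503624
```

Emit:
{"api": "carry_out", "payload": {
  "moves": [
    {"tx":0.042,"ty":0.0,"tz":0.0,"twist":0.0,"fingers":0.5},
    {"tx":0.042,"ty":0.0,"tz":0.0,"twist":0.0,"fingers":0.5},
    {"tx":0.0,"ty":0.0,"tz":0.05,"twist":0.0,"fingers":0.5},
    {"tx":0.0,"ty":0.0,"tz":0.05,"twist":0.0,"fingers":0.5},
    {"tx":0.0,"ty":0.0,"tz":0.05,"twist":0.0,"fingers":0.5},
    {"tx":0.0,"ty":0.0,"tz":0.05,"twist":0.0,"fingers":0.5},
    {"tx":0.0,"ty":0.0,"tz":0.05,"twist":0.0,"fingers":0.5},
    {"tx":0.0,"ty":0.0,"tz":0.05,"twist":0.0,"fingers":0.5},
    {"tx":0.0,"ty":0.0,"tz":0.05,"twist":0.0,"fingers":0.5},
    {"tx":0.0,"ty":0.0,"tz":0.045,"twist":0.0,"fingers":0.5},
    {"tx":0.0,"ty":0.0,"tz":0.0,"twist":0.0,"fingers":0.5}
  ]
}}

```text
clock: 4.05
eef_pos: [463.5, 283.8, 29.3]
tool_rot: [-3.14, 0.001, 1.48]
force: [-0.3, -0.1, 0.6]
width: 43.0
gripper_force: 0.0
```

```bash
python3 - <<'E'
from h import *
s=ctrl.read_state(); print(s['clock'],s['eef_pos'],s['tool_rot'],s['force'],s['width'])
im=snap('wrist','w3')
E
```

```text
4.05 [463.4854132  283.76067621  29.27704365] [-3.13984687e+00  1.17698617e-03  1.48018312e+00] [-0.30588326 -0.10245661  0.5651187 ] 43.013353859652696
```

View pics/w3.png

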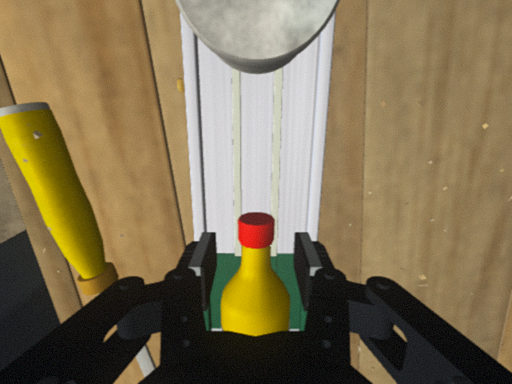

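The fingers straddle the cap: it is centred at (256, 229) between the tips at (210, 236) and (302, 236). I'll close gently to see how the grip force depends on the command.

Emit:
{"api": "carry_out", "payload": {
  "moves": [
    {"tx":0.0,"ty":0.0,"tz":0.0,"twist":0.0,"fingers":0.3},
    {"tx":0.0,"ty":0.0,"tz":0.0,"twist":0.0,"fingers":0.28},
    {"tx":0.0,"ty":0.0,"tz":0.0,"twist":0.0,"fingers":0.27},
    {"tx":0.0,"ty":0.0,"tz":0.0,"twist":0.0,"fingers":0.27}
  ]
}}

```text
clock: 4.6
eef_pos: [464.3, 284.3, 30.6]
tool_rot: [3.141, -0.0, 1.48]
force: [0.6, -0.3, -0.4]
width: 23.0
gripper_force: 0.0
```

Emit:
{"api": "carry_out", "payload": {
  "moves": [
    {"tx":0.0,"ty":0.0,"tz":0.0,"twist":0.0,"fingers":0.26},
    {"tx":0.0,"ty":0.0,"tz":0.0,"twist":0.0,"fingers":0.26}
  ]
}}

```text
clock: 4.85
eef_pos: [464.2, 284.2, 30.4]
tool_rot: [-3.142, -0.0, 1.48]
force: [0.2, 0.7, 0.2]
width: 22.1
gripper_force: 0.0
```

Emit:
{"api": "carry_out", "payload": {
  "moves": [
    {"tx":0.0,"ty":0.0,"tz":0.0,"twist":0.0,"fingers":0.25},
    {"tx":0.0,"ty":0.0,"tz":0.0,"twist":0.0,"fingers":0.25}
  ]
}}

```text
clock: 5.1
eef_pos: [464.3, 284.2, 30.4]
tool_rot: [3.142, 0.0, 1.48]
force: [0.3, 0.9, 0.4]
width: 21.2
gripper_force: 0.0
```

```bash
python3 - <<'E'
from h import *
im=dict(np.load('pics/w3.npz'))
for x,y,z in ((256,213,43),(256,246,41),(256,232,45)): print(atz(im,x,y,z))
E
```

```text
[464.86055673 299.05164252  43.        ]
[462.88252403 276.95708607  41.        ]
[463.87456891 288.11575331  45.        ]
```

Emit:
{"api": "carry_out", "payload": {
  "moves": [
    {"tx":0.0,"ty":0.0,"tz":0.0,"twist":0.0,"fingers":0.24},
    {"tx":0.0,"ty":0.0,"tz":0.0,"twist":0.0,"fingers":0.24}
  ]
}}

```text
clock: 5.35
eef_pos: [464.2, 284.2, 30.4]
tool_rot: [-3.142, 0.0, 1.48]
force: [1.1, -0.2, -0.5]
width: 20.4
gripper_force: 0.0
```

Emit:
{"api": "carry_out", "payload": {
  "moves": [
    {"tx":0.0,"ty":0.0,"tz":0.0,"twist":0.0,"fingers":0.23},
    {"tx":0.0,"ty":0.0,"tz":0.0,"twist":0.0,"fingers":0.23}
  ]
}}

```text
clock: 5.6
eef_pos: [464.2, 284.2, 30.4]
tool_rot: [-3.142, -0.0, 1.48]
force: [-0.1, 0.5, 0.8]
width: 19.7
gripper_force: 0.0
```

Emit:
{"api": "carry_out", "payload": {
  "moves": [
    {"tx":0.0,"ty":0.0,"tz":0.0,"twist":0.0,"fingers":0.22},
    {"tx":0.0,"ty":0.0,"tz":0.0,"twist":0.0,"fingers":0.22}
  ]
}}

```text
clock: 5.85
eef_pos: [464.2, 284.2, 30.4]
tool_rot: [-3.142, -0.0, 1.48]
force: [0.2, 0.6, 0.3]
width: 18.7
gripper_force: 0.0
```

Emit:
{"api": "carry_out", "payload": {
  "moves": [
    {"tx":0.0,"ty":0.0,"tz":0.0,"twist":0.0,"fingers":0.21},
    {"tx":0.0,"ty":0.0,"tz":0.0,"twist":0.0,"fingers":0.21}
  ]
}}

```text
clock: 6.1
eef_pos: [464.2, 284.2, 30.4]
tool_rot: [3.142, -0.0, 1.48]
force: [-0.7, -0.3, -0.1]
width: 17.8
gripper_force: 0.0
```

Emit:
{"api": "carry_out", "payload": {
  "moves": [
    {"tx":0.0,"ty":0.0,"tz":0.0,"twist":0.0,"fingers":0.2},
    {"tx":0.0,"ty":0.0,"tz":0.0,"twist":0.0,"fingers":0.2}
  ]
}}

```text
clock: 6.35
eef_pos: [464.2, 284.2, 30.4]
tool_rot: [-3.142, 0.0, 1.48]
force: [0.3, -0.4, 0.2]
width: 17.2
gripper_force: 0.0
```

```bash
python3 - <<'E'
from h import *
im=snap('wrist','w4'); s=ctrl.read_state(); print(s['width'],s['gripper_force'],s['eef_pos'])
c=im['color'][190:340,180:335]; cv2.imwrite('pics/w4c.png',cv2.resize(c,None,fx=4,fy=4,interpolation=cv2.INTER_CUBIC)[:600])
E
```

```text
17.048444015492983 0.0 [464.2159638  284.19843043  30.39199686]
```

View pics/w4c.png

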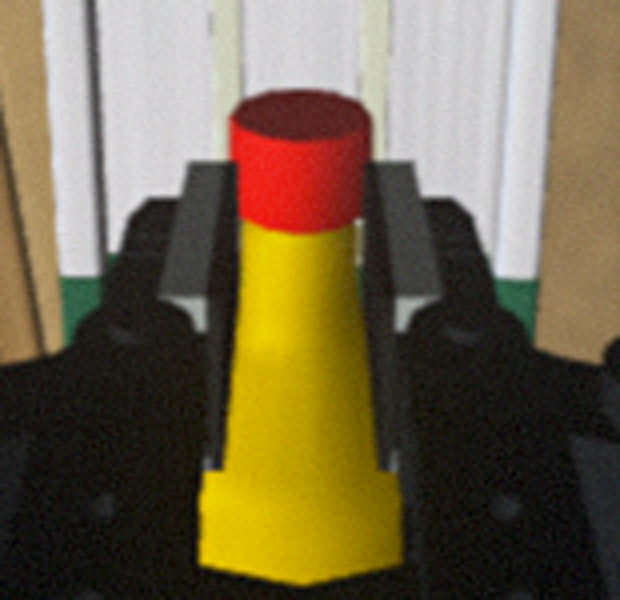

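The crop shows the cap end at crop (300, 110) and the pads just about touching the cap's sides at (235, 165) and (368, 165). I'll keep closing.

Emit:
{"api": "carry_out", "payload": {
  "moves": [
    {"tx":0.0,"ty":0.0,"tz":0.0,"twist":0.0,"fingers":0.19},
    {"tx":0.0,"ty":0.0,"tz":0.0,"twist":0.0,"fingers":0.19}
  ]
}}

```text
clock: 6.65
eef_pos: [464.2, 284.2, 30.4]
tool_rot: [-3.142, -0.0, 1.48]
force: [-0.4, -1.0, -0.1]
width: 16.2
gripper_force: 0.0
```

Emit:
{"api": "carry_out", "payload": {
  "moves": [
    {"tx":0.0,"ty":0.0,"tz":0.0,"twist":0.0,"fingers":0.18},
    {"tx":0.0,"ty":0.0,"tz":0.0,"twist":0.0,"fingers":0.18}
  ]
}}

```text
clock: 6.9
eef_pos: [464.2, 284.2, 30.4]
tool_rot: [-3.142, -0.0, 1.48]
force: [1.0, -0.2, 0.5]
width: 15.4
gripper_force: 0.0
```

Emit:
{"api": "carry_out", "payload": {
  "moves": [
    {"tx":0.0,"ty":0.0,"tz":0.0,"twist":0.0,"fingers":0.16},
    {"tx":0.0,"ty":0.0,"tz":0.0,"twist":0.0,"fingers":0.16}
  ]
}}

```text
clock: 7.15
eef_pos: [464.2, 284.2, 30.4]
tool_rot: [-3.142, -0.0, 1.48]
force: [0.2, 0.6, 0.4]
width: 13.5
gripper_force: 0.0
```

```bash
python3 - <<'E'
from h import *
im=snap('wrist','w5'); sc=snap('scene','s5')
print(ctrl.read_state()['width'])
for f in('w2','w3','w4','w5'):
    h=cv2.cvtColor(cv2.imread(f'pics/{f}.png'),cv2.COLOR_BGR2HSV); m=cv2.inRange(h,(0,150,90),(6,255,255)); m[:100]=0; m[:,:200]=0;m[:,320:]=0; print(f,cv2.boundingRect(m))
a=cv2.resize(im['color'][190:340,180:335],None,fx=2.5,fy=2.5,interpolation=cv2.INTER_CUBIC)
b=cv2.resize(sc['color'][130:250,110:250],None,fx=2.8,fy=2.8,interpolation=cv2.INTER_CUBIC)
o=np.zeros((400,790,3),np.uint8); o[:a.shape[0],:a.shape[1]]=a; o[:b.shape[0],395:395+b.shape[1]]=b
cv2.imwrite('pics/v5.png',o)
E
```

```text
13.411608277972055
w2 (245, 149, 21, 18)
w3 (238, 213, 36, 35)
w4 (238, 213, 34, 35)
w5 (238, 213, 34, 35)
```

View pics/v5.png

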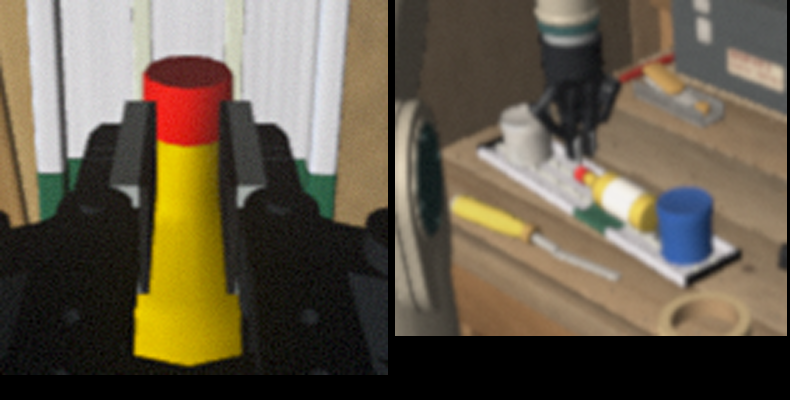

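The fingertips look higher than the state says: the pads overlap the cap in the wrist view, and in the scene view the tips at crop (580, 155) stay above the cap at (582, 172). I'll check this numerically.

```bash
python3 - <<'E'
from h import *
from scipy.optimize import least_squares
w=dict(np.load('pics/w5.npz')); s=dict(np.load('pics/s5.npz')); st=ctrl.read_state(); print(st['eef_pos'],ctrl.tips_ahead, w['world_from_camera'][:3,3])
for z in (19,30,45,60): print(z,'scene',np.round(proj(s,[464.2,284.2,z])),'wristL/R(+11)',np.round(proj(w,[464.2-6.7,295.7,z])),np.round(proj(w,[464.2+6.7,294.5,z])))
print('cap scene',np.round(proj(s,[464,287,30])))
for f in ('w3','w5'):
    print('gap px', )
E
```

```text
[464.23190526 284.17455838  30.40853973] 11.0 [470.3888431  360.40596204 195.65323666]
19 scene [178. 194.] wristL/R(+11) [244. 205.] [265. 205.]
30 scene [178. 191.] wristL/R(+11) [244. 211.] [265. 211.]
45 scene [177. 188.] wristL/R(+11) [243. 221.] [266. 221.]
60 scene [177. 184.] wristL/R(+11) [241. 232.] [267. 232.]
cap scene [177. 191.]
gap px
gap px
```

Both cameras put the fingertips about 39 mm higher than the stated TCP geometry (tips near z = 58). I'll go by the pictures: open, go down about 37 mm while watching the force, then close.

Emit:
{"api": "carry_out", "payload": {
  "moves": [
    {"tx":0.01,"ty":0.0,"tz":0.0,"twist":0.0,"fingers":0.45},
    {"tx":0.0,"ty":0.0,"tz":0.0,"twist":0.0,"fingers":0.45},
    {"tx":0.0,"ty":0.0,"tz":0.04,"twist":0.0,"fingers":0.45},
    {"tx":0.0,"ty":0.0,"tz":0.04,"twist":0.0,"fingers":0.45},
    {"tx":0.0,"ty":0.0,"tz":0.02,"twist":0.0,"fingers":0.45},
    {"tx":0.0,"ty":0.0,"tz":0.0,"twist":0.0,"fingers":0.45}
  ]
}}

```text
clock: 8.0
eef_pos: [464.0, 286.8, -0.4]
tool_rot: [-3.14, 0.001, 1.48]
force: [-0.5, -0.7, 0.1]
width: 38.4
gripper_force: 0.0
```

Emit:
{"api": "carry_out", "payload": {
  "moves": [
    {"tx":0.0,"ty":0.0,"tz":0.02,"twist":0.0,"fingers":0.45},
    {"tx":0.0,"ty":0.0,"tz":0.0,"twist":0.0,"fingers":0.27},
    {"tx":0.0,"ty":0.0,"tz":0.0,"twist":0.0,"fingers":0.27}
  ]
}}

```text
clock: 8.38
eef_pos: [464.5, 287.1, -5.5]
tool_rot: [-3.142, 0.0, 1.48]
force: [0.4, -0.5, -0.2]
width: 23.2
gripper_force: 1.4
```

Emit:
{"api": "carry_out", "payload": {
  "moves": [
    {"tx":0.0,"ty":0.0,"tz":0.0,"twist":0.0,"fingers":0.25},
    {"tx":0.0,"ty":0.0,"tz":0.0,"twist":0.0,"fingers":0.25}
  ]
}}

```text
clock: 8.62
eef_pos: [464.4, 287.1, -5.5]
tool_rot: [-3.141, 0.0, 1.48]
force: [-0.8, -0.6, -0.7]
width: 22.0
gripper_force: 27.9
```

Emit:
{"api": "carry_out", "payload": {
  "moves": [
    {"tx":0.0,"ty":0.0,"tz":0.0,"twist":0.0,"fingers":0.23},
    {"tx":0.0,"ty":0.0,"tz":0.0,"twist":0.0,"fingers":0.23}
  ]
}}

```text
clock: 8.88
eef_pos: [464.4, 287.2, -5.6]
tool_rot: [-3.141, 0.0, 1.48]
force: [-1.1, -1.2, -0.1]
width: 20.8
gripper_force: 58.6
```

Contact is confirmed at 23 mm, and the grip is compliant (0.27 gives about 1 N, 0.25 about 28 N). I'll loosen to a light grip so the bottle can pivot in the pads as it is lifted.

Emit:
{"api": "carry_out", "payload": {
  "moves": [
    {"tx":0.0,"ty":0.0,"tz":0.0,"twist":0.0,"fingers":0.265},
    {"tx":0.0,"ty":0.0,"tz":0.0,"twist":0.0,"fingers":0.265},
    {"tx":0.0,"ty":0.0,"tz":0.0,"twist":0.0,"fingers":0.265}
  ]
}}

```text
clock: 9.25
eef_pos: [464.5, 287.1, -5.6]
tool_rot: [-3.142, 0.0, 1.48]
force: [-0.8, -0.4, -0.9]
width: 22.4
gripper_force: 9.4
```

Emit:
{"api": "carry_out", "payload": {
  "moves": [
    {"tx":0.0,"ty":0.0,"tz":-0.02,"twist":0.0,"fingers":0.266},
    {"tx":0.0,"ty":0.0,"tz":-0.03,"twist":0.0,"fingers":0.267},
    {"tx":0.0,"ty":0.0,"tz":-0.03,"twist":0.0,"fingers":0.267},
    {"tx":0.0,"ty":0.0,"tz":-0.03,"twist":0.0,"fingers":0.267},
    {"tx":0.0,"ty":0.0,"tz":0.0,"twist":0.0,"fingers":0.267}
  ]
}}

```text
clock: 9.88
eef_pos: [465.0, 287.8, 28.4]
tool_rot: [3.14, -0.001, 1.48]
force: [-0.4, 1.0, -0.3]
width: 22.7
gripper_force: 6.1
```

```bash
cat >> h.py <<'E'
def seg(im):
    h=cv2.cvtColor(np.array(im['color']),cv2.COLOR_BGR2HSV); out={}
    for n,lo,hi in(('red',(0,130,70),(8,255,255)),('yel',(20,130,90),(33,255,255)),('blue',(100,110,30),(130,255,255))):
        m=cv2.inRange(h,lo,hi); m[:150]=0; m[245:]=0; m[:,:150]=0; m[:,260:]=0
        k,l,st,c=cv2.connectedComponentsWithStats(m); out[n]=[(tuple(st[i,:5].tolist()),tuple(c[i].round(1).tolist())) for i in range(1,k) if st[i,4]>12]
    return out
E
python3 - <<'E'
from h import *
s=ctrl.read_state(); print(s['eef_pos'],s['gripper_force'],s['width'],s['force'])
print(seg(dict(np.load('pics/s5.npz')))); im=snap('scene','s6'); print(seg(im))
E
```

```text
[465.00191242 287.79928939  28.41127685] 6.136658191680908 22.704436680718572 [-0.38081331  0.9737534  -0.28612217]
{'red': [((190, 154, 8, 6, 27), (193.7, 156.3))], 'yel': [((178, 192, 11, 11, 44), (182.2, 195.1)), ((194, 200, 9, 12, 83), (198.4, 205.8)), ((150, 206, 7, 9, 45), (152.4, 210.4))], 'blue': [((204, 198, 19, 26, 429), (213.1, 210.1))]}
{'red': [((203, 150, 6, 3, 13), (205.9, 150.9)), ((190, 154, 8, 5, 26), (193.8, 156.2)), ((175, 180, 5, 6, 17), (176.4, 182.1))], 'yel': [((177, 184, 13, 13, 75), (182.1, 189.0)), ((193, 199, 10, 12, 84), (198.1, 205.0)), ((150, 206, 7, 9, 44), (152.5, 210.5))], 'blue': [((204, 198, 19, 26, 429), (213.1, 210.1))]}
```

The bottle pivots in the light grip: the cap rose and the base stayed put. I'll go on lifting until it hangs free.

Emit:
{"api": "carry_out", "payload": {
  "moves": [
    {"tx":0.0,"ty":0.0,"tz":-0.03,"twist":0.0,"fingers":0.267},
    {"tx":0.0,"ty":0.0,"tz":-0.03,"twist":0.0,"fingers":0.267},
    {"tx":0.0,"ty":0.0,"tz":-0.03,"twist":0.0,"fingers":0.267},
    {"tx":0.0,"ty":0.0,"tz":-0.03,"twist":0.0,"fingers":0.267},
    {"tx":0.0,"ty":0.0,"tz":-0.03,"twist":0.0,"fingers":0.267},
    {"tx":0.0,"ty":0.0,"tz":-0.03,"twist":0.0,"fingers":0.267},
    {"tx":0.0,"ty":0.0,"tz":-0.03,"twist":0.0,"fingers":0.267},
    {"tx":0.0,"ty":0.0,"tz":-0.03,"twist":0.0,"fingers":0.267},
    {"tx":0.0,"ty":0.0,"tz":-0.03,"twist":0.0,"fingers":0.267},
    {"tx":0.0,"ty":0.0,"tz":-0.03,"twist":0.0,"fingers":0.267},
    {"tx":0.0,"ty":0.0,"tz":-0.03,"twist":0.0,"fingers":0.267},
    {"tx":0.0,"ty":0.0,"tz":-0.03,"twist":0.0,"fingers":0.267}
  ]
}}

```text
clock: 11.42
eef_pos: [464.4, 287.1, 136.0]
tool_rot: [-3.141, 0.0, 1.48]
force: [0.4, 0.3, -2.9]
width: 22.9
gripper_force: 5.9
```

```bash
python3 - <<'E'
from h import *
s=ctrl.read_state(); print(s['clock'],s['eef_pos'],s['gripper_force'],s['width'],s['force'])
im=snap('scene','s7'); t=snap('top','t7'); w=snap('wrist','w7')
for k,v in seg(im).items(): print(k,v)
a=cv2.resize(im['color'][110:250,120:260],None,fx=2.8,fy=2.8,interpolation=cv2.INTER_CUBIC)
b=cv2.resize(w['color'],None,fx=.78,fy=.78); o=np.zeros((400,795,3),np.uint8); o[:392,:392]=a; o[:b.shape[0],395:395+b.shape[1]]=b[:400]
cv2.imwrite('pics/v7.png',o)
E
```

```text
11.425 [464.42181462 287.14079339 135.95729852] 5.9127140790224075 22.93011622752926 [ 0.43991384  0.33198781 -2.90505006]
red [((172, 154, 6, 7, 29), (174.3, 156.9)), ((190, 154, 8, 5, 26), (193.8, 156.2))]
yel [((170, 161, 13, 17, 160), (175.5, 170.6)), ((174, 192, 11, 4, 26), (179.3, 193.8)), ((150, 206, 7, 9, 46), (152.5, 210.4))]
blue [((203, 198, 20, 26, 431), (213.1, 210.1))]
```

View pics/v7.png

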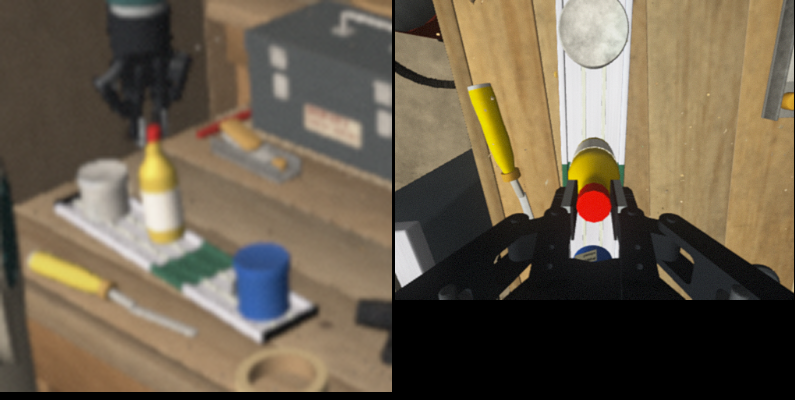

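The scene view shows the bottle hanging almost vertical, with its cap at crop (153, 132) and its base at (165, 238). Next I'll carry it over the green section.

Emit:
{"api": "carry_out", "payload": {
  "moves": [
    {"tx":-0.01,"ty":0.0,"tz":0.0,"twist":0.0,"fingers":0.267},
    {"tx":-0.02,"ty":0.0,"tz":0.0,"twist":0.0,"fingers":0.267},
    {"tx":-0.03,"ty":0.0,"tz":0.0,"twist":0.0,"fingers":0.267},
    {"tx":-0.03,"ty":0.0,"tz":0.0,"twist":0.0,"fingers":0.267},
    {"tx":-0.03,"ty":0.0,"tz":0.0,"twist":0.0,"fingers":0.267},
    {"tx":-0.03,"ty":0.0,"tz":0.0,"twist":0.0,"fingers":0.267},
    {"tx":-0.03,"ty":0.0,"tz":0.0,"twist":0.0,"fingers":0.267},
    {"tx":-0.02,"ty":0.0,"tz":0.0,"twist":0.0,"fingers":0.267},
    {"tx":-0.01,"ty":0.0,"tz":0.0,"twist":0.0,"fingers":0.267},
    {"tx":0.0,"ty":0.0,"tz":0.0,"twist":0.0,"fingers":0.267},
    {"tx":0.0,"ty":0.0,"tz":0.0,"twist":0.0,"fingers":0.267}
  ]
}}

```text
clock: 12.95
eef_pos: [458.8, 224.8, 135.4]
tool_rot: [3.142, -0.0, 1.481]
force: [0.0, -0.9, -1.1]
width: 23.1
gripper_force: 5.9
```

```bash
cat >> h.py <<'E'
def tilt(im,cap):
    """compare bottle colour centroids (lower yellow band h~12, cap h~142) with model for lane-plane tilt; prints residuals"""
    h=cv2.cvtColor(np.array(im['color']),cv2.COLOR_BGR2HSV); m=cv2.inRange(h,(15,110,70),(35,255,255))
    u=np.array([.0908,.9959,0]); best=[]
    for a in range(-30,31,2):
        th=np.radians(a); ax=u*np.sin(th)+np.array([0,0,np.cos(th)])  # a>0: cap leans to +y
        p0,p1=proj(im,cap-ax*130),proj(im,cap-ax*60); b=proj(im,cap-ax*142)
        best.append((a,np.round(p0),np.round(p1),np.round(b)))
    return best
E
python3 - <<'E'
from h import *
s=ctrl.read_state(); print(s['clock'],s['eef_pos'],s['gripper_force'],s['width'],s['force'])
im=snap('scene','s8')
for k,v in seg(im).items(): print(k,v)
e=s['eef_pos'].copy(); e[2]+=36
for r in tilt(im,e)[5:-5]: print(*r)
E
```

```text
12.95 [458.83483848 224.81442923 135.39103402] 5.912302136421204 23.066515025716388 [ 0.00849907 -0.88877767 -1.05063492]
red [((203, 150, 6, 3, 13), (205.9, 150.9)), ((191, 154, 7, 5, 24), (194.1, 156.0)), ((184, 160, 5, 7, 29), (185.8, 162.6))]
yel [((180, 167, 14, 18, 167), (186.5, 176.7)), ((185, 198, 11, 6, 39), (189.8, 201.0)), ((150, 206, 7, 9, 45), (152.6, 210.5))]
blue [((203, 198, 20, 26, 430), (213.1, 210.1))]
-20 [180. 188.] [182. 174.] [179. 191.]
-18 [181. 189.] [183. 175.] [180. 191.]
-16 [181. 190.] [183. 175.] [181. 192.]
-14 [182. 191.] [184. 175.] [182. 193.]
-12 [183. 191.] [184. 176.] [183. 194.]
-10 [184. 192.] [184. 176.] [184. 195.]
-8 [184. 193.] [185. 176.] [184. 195.]
-6 [185. 193.] [185. 177.] [185. 196.]
-4 [186. 194.] [185. 177.] [186. 197.]
-2 [187. 194.] [186. 177.] [187. 197.]
0 [188. 195.] [186. 177.] [188. 198.]
2 [188. 195.] [187. 177.] [189. 198.]
4 [189. 196.] [187. 178.] [190. 199.]
6 [190. 196.] [187. 178.] [190. 199.]
8 [191. 196.] [188. 178.] [191. 199.]
10 [192. 197.] [188. 178.] [192. 200.]
12 [192. 197.] [188. 178.] [193. 200.]
14 [193. 197.] [189. 178.] [194. 200.]
16 [194. 197.] [189. 178.] [195. 200.]
18 [195. 197.] [189. 178.] [196. 201.]
20 [195. 197.] [190. 178.] [196. 201.]
```

Emit:
{"api": "carry_out", "payload": {
  "moves": [
    {"tx":0.0,"ty":0.0,"tz":0.015,"twist":0.0,"fingers":0.267},
    {"tx":0.0,"ty":0.0,"tz":0.015,"twist":0.0,"fingers":0.267},
    {"tx":0.0,"ty":0.0,"tz":0.01,"twist":0.0,"fingers":0.267},
    {"tx":0.0,"ty":0.0,"tz":0.007,"twist":0.0,"fingers":0.267},
    {"tx":0.0,"ty":0.0,"tz":0.007,"twist":0.0,"fingers":0.267},
    {"tx":0.0,"ty":0.0,"tz":0.0,"twist":0.0,"fingers":0.267}
  ]
}}

```text
clock: 13.75
eef_pos: [458.7, 224.4, 119.1]
tool_rot: [-3.141, 0.0, 1.48]
force: [-1.1, 0.4, -1.8]
width: 22.6
gripper_force: 5.9
```

```bash
python3 - <<'E'
from h import *
for _ in range(1):
    im=snap('scene','s9'); s=ctrl.read_state(); print(s['clock'],s['eef_pos'],s['gripper_force'],s['width'],s['force'])
for k,v in seg(im).items(): print(k,v)
w=snap('wrist','w9')
E
```

```text
13.8 [458.83111082 224.4126265  119.19361383] 5.91193288564682 22.714830964474203 [-0.08866204  0.15808038 -1.59182707]
red [((203, 150, 6, 3, 13), (205.9, 150.9)), ((192, 154, 6, 5, 17), (194.8, 156.1)), ((184, 164, 5, 7, 30), (185.9, 167.1))]
yel [((181, 172, 13, 17, 165), (186.8, 181.1)), ((184, 203, 13, 5, 40), (189.7, 205.0)), ((150, 206, 7, 9, 45), (152.5, 210.5))]
blue [((203, 198, 20, 26, 430), (213.1, 210.1))]
```

Emit:
{"api": "carry_out", "payload": {
  "moves": [
    {"tx":0.0,"ty":0.0,"tz":0.007,"twist":0.0,"fingers":0.267},
    {"tx":0.0,"ty":0.0,"tz":0.007,"twist":0.0,"fingers":0.267},
    {"tx":0.0,"ty":0.0,"tz":0.0,"twist":0.0,"fingers":0.267}
  ]
}}

```text
clock: 14.22
eef_pos: [460.2, 225.1, 116.3]
tool_rot: [3.139, -0.002, 1.48]
force: [-1.4, 0.6, 8.0]
width: 23.0
gripper_force: 6.8
```

Emit:
{"api": "carry_out", "payload": {
  "moves": [
    {"tx":0.0,"ty":0.0,"tz":0.007,"twist":0.0,"fingers":0.267},
    {"tx":0.0,"ty":0.0,"tz":0.007,"twist":0.0,"fingers":0.267},
    {"tx":0.0,"ty":0.0,"tz":0.0,"twist":0.0,"fingers":0.267}
  ]
}}

```text
clock: 14.6
eef_pos: [460.3, 225.2, 112.3]
tool_rot: [3.139, -0.002, 1.48]
force: [-0.5, 0.6, 8.9]
width: 22.8
gripper_force: 7.3
```

```bash
python3 - <<'E'
from h import *
im=snap('scene','s10'); s=ctrl.read_state(); print(s['clock'],s['eef_pos'],s['gripper_force'],s['width'],s['force'])
for k,v in seg(im).items(): print(k,v)
E
```

```text
14.65 [460.32543884 225.15758319 112.31795187] 7.256577014923096 22.83608383487932 [-0.95479434 -0.12634391  9.43373525]
red [((203, 150, 6, 3, 13), (205.9, 150.9)), ((184, 164, 5, 7, 29), (186.0, 167.2))]
yel [((181, 172, 14, 17, 165), (186.9, 181.1)), ((184, 202, 13, 6, 44), (190.2, 205.0)), ((150, 206, 7, 9, 45), (152.6, 210.5))]
blue [((203, 198, 20, 26, 430), (213.1, 210.1))]
```

```bash
python3 - <<'E'
from h import *
im=dict(np.load('pics/s10.npz'))
h=cv2.cvtColor(im['color'],cv2.COLOR_BGR2HSV); m=cv2.inRange(h,(15,90,60),(35,255,255))
rows={}
for v in list(range(172,188))+list(range(202,209)):
    u=np.nonzero(m[v,176:202])[0]+176
    if len(u)>2: rows[v]=(u.min(),u.max())
print({v:(int(a),int(b)) for v,(a,b) in rows.items()})
V=np.array(list(rows)); C=np.array([(a+b)/2 for a,b in rows.values()]); k=np.polyfit(V,C,1); print('slope',k[0])
g=np.array([458.,217,0]); u=np.array([.0908,.9959,0])
for a in(-8,-4,0,4,8):
    th=np.radians(a); ax=u*np.sin(th)+np.array([0,0,np.cos(th)]); b=g+[0,0,8]
    p,q=proj(im,b+ax*20),proj(im,b+ax*110); print(a,(p[0]-q[0])/(p[1]-q[1]),np.round(p,1),np.round(q,1))
E
```

```text
{172: (184, 189), 173: (184, 189), 174: (183, 189), 175: (183, 190), 176: (182, 191), 177: (182, 192), 178: (181, 193), 179: (181, 193), 180: (181, 194), 181: (180, 194), 182: (180, 194), 183: (180, 194), 184: (180, 195), 185: (180, 194), 186: (180, 194), 187: (181, 193), 203: (184, 196), 204: (184, 196), 205: (184, 196), 206: (184, 195), 207: (185, 193)}
slope 0.10290550783223808
-8 -0.021488059139496835 [189.7 199.1] [190.2 178.1]
-4 0.032234860281524946 [189.5 198.9] [188.8 177.1]
0 0.08215005239601322 [189.2 198.8] [187.4 176.3]
4 0.1290896615226285 [189.  198.6] [186.  175.6]
8 0.17373396056112203 [188.7 198.5] [184.7 175.1]
```

Emit:
{"api": "carry_out", "payload": {
  "moves": [
    {"tx":-0.01,"ty":0.0,"tz":-0.005,"twist":0.0,"fingers":0.267},
    {"tx":-0.01,"ty":0.0,"tz":0.0,"twist":0.0,"fingers":0.267},
    {"tx":0.0,"ty":0.0,"tz":0.0,"twist":0.0,"fingers":0.267}
  ]
}}

```text
clock: 15.02
eef_pos: [458.4, 218.2, 112.5]
tool_rot: [3.141, -0.0, 1.48]
force: [0.7, 0.6, 3.6]
width: 23.0
gripper_force: 6.8
```

```bash
cat >> h.py <<'E'
def slope(im):
    h=cv2.cvtColor(np.array(im['color']),cv2.COLOR_BGR2HSV); m=cv2.inRange(h,(15,90,60),(35,255,255)); V=[];C=[]
    for v in list(range(172,188))+list(range(202,209)):
        u=np.nonzero(m[v,176:202])[0]+176
        if len(u)>2: V.append(v);C.append((u.min()+u.max())/2)
    return np.polyfit(V,C,1)[0],np.mean(C[-5:])
E
python3 - <<'E'
from h import *
im=snap('scene','s11'); s=ctrl.read_state(); print(s['clock'],s['eef_pos'],s['gripper_force'],s['width'],s['force']); print(slope(im))
E
```

```text
15.075 [458.47407843 218.37509771 112.47058289] 6.786009818315506 22.89461013055825 [ 0.06765634 -0.31247895  3.81600775]
(np.float64(0.1108286032352496), np.float64(190.1))
```

Emit:
{"api": "carry_out", "payload": {
  "moves": [
    {"tx":0.0,"ty":0.0,"tz":0.0,"twist":0.0,"fingers":0.28},
    {"tx":0.0,"ty":0.0,"tz":0.0,"twist":0.0,"fingers":0.3},
    {"tx":0.0,"ty":0.0,"tz":0.0,"twist":0.0,"fingers":0.4},
    {"tx":0.0,"ty":0.0,"tz":0.0,"twist":0.0,"fingers":0.5},
    {"tx":0.0,"ty":0.0,"tz":0.0,"twist":0.0,"fingers":0.6}
  ]
}}

```text
clock: 15.7
eef_pos: [458.2, 218.5, 112.3]
tool_rot: [-3.142, 0.0, 1.48]
force: [0.7, -0.7, 0.2]
width: 51.1
gripper_force: 0.0
```

```bash
python3 - <<'E'
from h import *
im=snap('scene','s12'); w=snap('wrist','w12'); s=ctrl.read_state(); print(s['clock'],s['eef_pos'],s['gripper_force'],s['width'],s['force']); print(slope(im),seg(im))
E
```

```text
15.8 [458.23785863 218.46632066 112.27739219] 0.0 51.3758971018237 [ 0.42342856  0.6434527  -0.29850575]
(np.float64(0.0671681415929209), np.float64(190.2)) {'red': [((203, 150, 6, 3, 13), (205.9, 150.9)), ((184, 166, 8, 7, 47), (187.3, 168.9))], 'yel': [((183, 174, 13, 16, 161), (188.7, 182.5)), ((185, 204, 12, 5, 35), (190.4, 206.3)), ((150, 206, 7, 9, 45), (152.6, 210.5))], 'blue': [((203, 198, 20, 26, 429), (213.1, 210.1))]}
```

The bottle stands upright on the green section and is released (slope 0.067, vertical to about 1°). Now I'll lift clear and travel to the joystick.

Emit:
{"api": "carry_out", "payload": {
  "moves": [
    {"tx":0.0,"ty":0.0,"tz":-0.02,"twist":0.0,"fingers":0.65},
    {"tx":0.0,"ty":0.0,"tz":-0.04,"twist":0.0,"fingers":0.65},
    {"tx":0.0,"ty":0.0,"tz":-0.06,"twist":0.0,"fingers":0.65},
    {"tx":0.0,"ty":0.0,"tz":-0.06,"twist":0.0,"fingers":0.65},
    {"tx":0.0,"ty":0.0,"tz":-0.06,"twist":0.0,"fingers":0.65},
    {"tx":0.0,"ty":0.0,"tz":-0.06,"twist":0.0,"fingers":0.65},
    {"tx":0.0,"ty":0.0,"tz":-0.06,"twist":0.0,"fingers":0.65}
  ]
}}

```text
clock: 16.68
eef_pos: [458.4, 218.4, 221.9]
tool_rot: [3.141, -0.001, 1.48]
force: [-0.5, -0.5, 0.2]
width: 55.4
gripper_force: 0.0
```

Emit:
{"api": "carry_out", "payload": {
  "moves": [
    {"tx":-0.05,"ty":0.008,"tz":0.0,"twist":0.0,"fingers":0.65},
    {"tx":-0.1,"ty":0.017,"tz":0.0,"twist":0.0,"fingers":0.65},
    {"tx":-0.1,"ty":0.017,"tz":0.0,"twist":0.0,"fingers":0.65},
    {"tx":-0.1,"ty":0.017,"tz":0.0,"twist":0.0,"fingers":0.65},
    {"tx":-0.1,"ty":0.017,"tz":0.0,"twist":0.0,"fingers":0.65},
    {"tx":-0.1,"ty":0.017,"tz":0.0,"twist":0.0,"fingers":0.65},
    {"tx":-0.1,"ty":0.017,"tz":0.0,"twist":0.0,"fingers":0.65},
    {"tx":-0.1,"ty":0.017,"tz":0.0,"twist":0.0,"fingers":0.65},
    {"tx":-0.1,"ty":0.017,"tz":0.0,"twist":0.0,"fingers":0.65},
    {"tx":-0.1,"ty":0.017,"tz":0.0,"twist":0.0,"fingers":0.65}
  ]
}}

```text
clock: 17.92
eef_pos: [479.5, -71.8, 219.9]
tool_rot: [-3.14, 0.0, 1.479]
force: [0.2, -0.2, -0.3]
width: 55.4
gripper_force: 0.0
```

Emit:
{"api": "carry_out", "payload": {
  "moves": [
    {"tx":-0.1,"ty":0.017,"tz":0.0,"twist":0.0,"fingers":0.65},
    {"tx":-0.1,"ty":0.017,"tz":0.0,"twist":0.0,"fingers":0.65},
    {"tx":-0.1,"ty":0.017,"tz":0.0,"twist":0.0,"fingers":0.65},
    {"tx":-0.1,"ty":0.017,"tz":0.0,"twist":0.0,"fingers":0.65},
    {"tx":-0.1,"ty":0.017,"tz":0.0,"twist":0.0,"fingers":0.65},
    {"tx":-0.1,"ty":0.017,"tz":0.0,"twist":0.0,"fingers":0.65},
    {"tx":-0.1,"ty":0.017,"tz":0.0,"twist":0.0,"fingers":0.65},
    {"tx":-0.1,"ty":0.017,"tz":0.0,"twist":0.0,"fingers":0.65},
    {"tx":-0.1,"ty":0.017,"tz":0.0,"twist":0.0,"fingers":0.65},
    {"tx":0.0,"ty":0.0,"tz":0.0,"twist":0.0,"fingers":0.65},
    {"tx":0.0,"ty":0.0,"tz":0.0,"twist":0.056,"fingers":0.65},
    {"tx":0.0,"ty":0.0,"tz":0.0,"twist":0.056,"fingers":0.65}
  ]
}}

```text
clock: 19.42
eef_pos: [500.9, -342.1, 219.8]
tool_rot: [-3.14, -0.001, 1.122]
force: [-0.2, -0.1, 0.3]
width: 55.3
gripper_force: 0.0
```

Emit:
{"api": "carry_out", "payload": {
  "moves": [
    {"tx":0.0,"ty":0.0,"tz":0.0,"twist":0.056,"fingers":0.65},
    {"tx":0.0,"ty":0.0,"tz":0.0,"twist":0.056,"fingers":0.65},
    {"tx":0.0,"ty":0.0,"tz":0.0,"twist":0.056,"fingers":0.65},
    {"tx":0.0,"ty":0.0,"tz":0.0,"twist":0.056,"fingers":0.65},
    {"tx":0.0,"ty":0.0,"tz":0.0,"twist":0.056,"fingers":0.65},
    {"tx":0.0,"ty":0.0,"tz":0.0,"twist":0.056,"fingers":0.65},
    {"tx":0.0,"ty":0.0,"tz":0.0,"twist":0.056,"fingers":0.65},
    {"tx":0.0,"ty":0.0,"tz":0.0,"twist":0.035,"fingers":0.65},
    {"tx":0.0,"ty":0.0,"tz":0.0,"twist":0.0,"fingers":0.65}
  ]
}}

```text
clock: 20.55
eef_pos: [501.3, -341.9, 219.7]
tool_rot: [-3.141, 0.001, -0.212]
force: [0.6, -0.0, -0.1]
width: 55.7
gripper_force: 0.0
```

```bash
python3 - <<'E'
from h import *
im=snap('scene','s13'); w=snap('wrist','w13'); t=snap('top','t13'); s=ctrl.read_state(); print(s['clock'],s['eef_pos'],s['tool_rot'],s['qpos'],s['force'],s['width']); print(slope(im))
a=cv2.resize(im['color'],None,fx=.78,fy=.78); b=cv2.resize(w['color'],None,fx=.78,fy=.78)
c=cv2.resize(t['color'][195:250,340:400],None,fx=5,fy=5,interpolation=cv2.INTER_CUBIC); d=cv2.resize(t['color'][205:265,115:265],None,fx=3,fy=3,interpolation=cv2.INTER_CUBIC)
o=np.zeros((600,800,3),np.uint8); o[:300,:399]=a;o[:300,400:799]=b; o[305:580,:300]=c; o[305:485,310:760]=d; cv2.imwrite('pics/v13.png',o)
E
```

```text
20.7 [ 501.66170459 -342.3767773   220.13224289] [-3.14092062e+00  3.00165300e-04 -2.11273003e-01] [ 0.03834619  0.71602181  0.91298385  1.64384853 -0.62309753  1.09880251
 -0.65406447] [ 0.31976182  0.14631125 -0.03568552] 55.840684585568546
(np.float64(0.054547271637017364), np.float64(190.4))
```

View pics/v13.png

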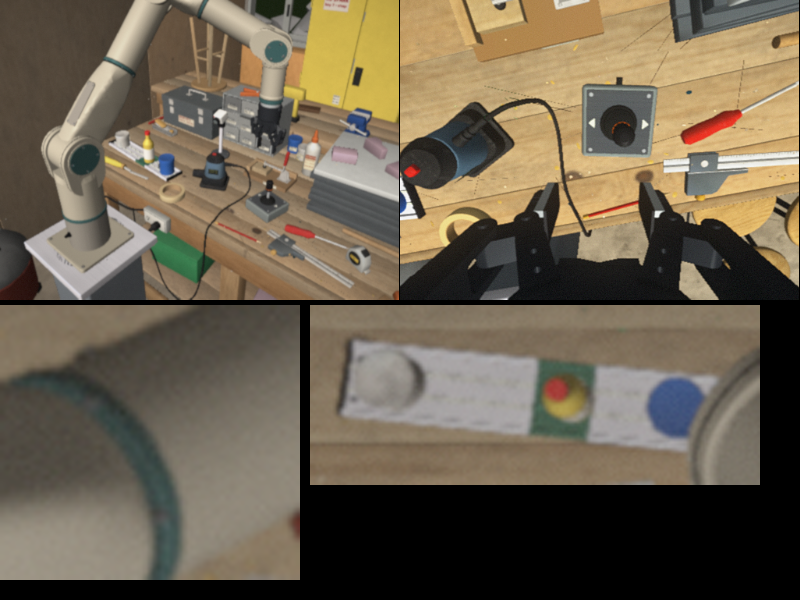

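The wrist view shows the joystick box squared up, with corners at composite (583–657, 85–157) and the knob top at (624, 134). The top crop confirms the bottle standing on the green section between the undisturbed tins.

```bash
python3 - <<'E'
from h import *
im=dict(np.load('pics/w13.npz')); W=lambda x,y,z:atz(im,(x-400)/.78,y/.78,z)
c=[W(583,85,44),W(657,87,44),W(656,157,44),W(583,155,44)]; m=np.mean(c,0)
print(np.round(c,1),m,[np.linalg.norm(c[i]-c[i-1]) for i in range(4)],'arrows mid',(W(591,121.5,44)+W(645,124.5,44))/2)
l=c[0]+c[3]-c[1]-c[2]; print('left ang',np.degrees(np.arctan2(-l[0],l[1])))
print('knob top',W(624,134,133)); 
g=cv2.cvtColor(im['color'],cv2.COLOR_BGR2GRAY)[130:200,255:320]; 
e=np.array([501.66,-342.38,0]); yw=-.2113; X=np.array([np.cos(yw),np.sin(yw),0]); Y=np.array([np.sin(yw),-np.cos(yw),0])
k=W(624,134,133)
for p in(m,k): print('tool dx,dy',(p-e)@X,(p-e)@Y)
E
```

```text
[[ 571.8 -333.6   44. ]
 [ 546.1 -440.    44. ]
 [ 437.  -423.9   44. ]
 [ 465.3 -308.4   44. ]] [ 505.0330701  -376.46164102   44.        ] [np.float64(109.4317760559235), np.float64(109.53523648046894), np.float64(110.20679890752922), np.float64(118.93494562764202)] arrows mid [ 505.09125631 -373.73888233   44.        ]
left ang -13.662520200452079
knob top [ 509.33256843 -374.13305535  133.        ]
tool dx,dy 10.446032175911576 32.61619640619756
tool dx,dy 14.161528776286193 29.43766181213695
```

Emit:
{"api": "carry_out", "payload": {
  "moves": [
    {"tx":0.018,"ty":0.05,"tz":0.0,"twist":0.0,"fingers":0.65},
    {"tx":0.018,"ty":0.05,"tz":0.0,"twist":0.0,"fingers":0.65},
    {"tx":0.0,"ty":0.0,"tz":0.0,"twist":0.0,"fingers":0.65},
    {"tx":0.0,"ty":0.0,"tz":0.06,"twist":0.0,"fingers":0.65},
    {"tx":0.0,"ty":0.0,"tz":0.06,"twist":0.0,"fingers":0.65},
    {"tx":0.0,"ty":0.0,"tz":0.06,"twist":0.0,"fingers":0.65},
    {"tx":0.0,"ty":0.0,"tz":0.06,"twist":0.0,"fingers":0.65},
    {"tx":0.0,"ty":0.0,"tz":0.06,"twist":0.0,"fingers":0.65},
    {"tx":0.0,"ty":0.0,"tz":0.0,"twist":0.0,"fingers":0.65}
  ]
}}

```text
clock: 21.82
eef_pos: [505.4, -373.5, 128.5]
tool_rot: [-3.14, 0.003, -0.213]
force: [-0.2, -0.4, 0.3]
width: 55.8
gripper_force: 0.0
```

```bash
python3 - <<'E'
from h import *
w=snap('wrist','w14'); s=ctrl.read_state(); print(s['clock'],s['eef_pos'],s['tool_rot'],s['force'],s['width'])
e=s['eef_pos']; yw=s['tool_rot'][2]; X=np.array([np.cos(yw),np.sin(yw),0]); Y=np.array([np.sin(yw),-np.cos(yw),0]); 
for z in (e[2]+28,e[2]+35): print('tips proj',[np.round(proj(w,np.array([e[0],e[1],z])+X*11+Y*q)) for q in(-28,28)])
g=cv2.cvtColor(w['color'],cv2.COLOR_BGR2GRAY)
# dark-pixel column/row extent of knob between fingers
sub=cv2.GaussianBlur(g,(5,5),0)[150:300,190:330]
for v in range(0,150,10): print(150+v,''.join('#' if x<45 else '+' if x<80 else '.' for x in sub[v,::2]))
E
```

```text
21.875 [ 505.78850433 -374.25558316  129.61043569] [-3.14131536e+00  1.12978251e-03 -2.13288201e-01] [ 0.45151891 -0.22245549  1.04552043] 55.324254864787754
tips proj [array([202., 230.]), array([309., 230.])]
tips proj [array([199., 236.]), array([311., 236.])]
150 ......................................................................
160 ..........................++##########++..............................
170 ....................+########################+........................
180 .................+##############################+.....................
190 .................+############++++++############+.....................
200 ..................++#####+++##########+++#####++......................
210 ......................++#################+++..........................
220 ......................+####################+..........................
230 .......................+######++++++++####+...........................
240 ..++##+....................+###++++++++....................+##+.......
250 ++####+...................................................+#####+....+
260 #######..................................................+########++..
270 ######+...................................................+########+..
280 #####+......................................................+#####++++
290 ###+..........................................................####++##
```

```bash
python3 - <<'E'
from h import *
w=dict(np.load('pics/w14.npz'))
for v in (222,226,230):
    p=atz(w,255,v,133); print(p, 'tool dx',(p-[505.8,-374.3,0])@[.977,-.212,0],'dy',(p-[505.8,-374.3,0])@[-.212,-.977,0])
E
```

```text
[ 510.37910114 -375.02519131  133.        ] tool dx 4.6275223690733185 dy -0.26225753134941965
[ 507.76133984 -374.45887947  133.        ] tool dx 1.9499114697778879 dy -0.2605788016970587
[ 505.11914105 -373.88728096  133.        ] tool dx -0.752695631960117 dy -0.25888440066158935
```

Emit:
{"api": "carry_out", "payload": {
  "moves": [
    {"tx":0.0,"ty":0.0,"tz":0.05,"twist":0.0,"fingers":0.65},
    {"tx":0.0,"ty":0.0,"tz":0.05,"twist":0.0,"fingers":0.65},
    {"tx":0.0,"ty":0.0,"tz":0.05,"twist":0.0,"fingers":0.65},
    {"tx":0.0,"ty":0.0,"tz":0.04,"twist":0.0,"fingers":0.65},
    {"tx":0.0,"ty":0.0,"tz":0.0,"twist":0.0,"fingers":0.65},
    {"tx":0.0,"ty":0.0,"tz":0.0,"twist":0.0,"fingers":0.65}
  ]
}}

```text
clock: 22.62
eef_pos: [506.2, -374.8, 73.6]
tool_rot: [3.141, -0.0, -0.213]
force: [-0.6, 0.5, -0.1]
width: 55.4
gripper_force: 0.0
```

Emit:
{"api": "carry_out", "payload": {
  "moves": [
    {"tx":0.0,"ty":-0.025,"tz":0.0,"twist":0.0,"fingers":0.65},
    {"tx":0.0,"ty":-0.025,"tz":0.0,"twist":0.0,"fingers":0.65},
    {"tx":0.0,"ty":-0.025,"tz":0.0,"twist":0.0,"fingers":0.65},
    {"tx":0.0,"ty":-0.025,"tz":0.0,"twist":0.0,"fingers":0.65},
    {"tx":0.0,"ty":-0.02,"tz":0.0,"twist":0.0,"fingers":0.65},
    {"tx":0.0,"ty":0.0,"tz":0.0,"twist":0.0,"fingers":0.65}
  ]
}}

```text
clock: 23.38
eef_pos: [513.9, -339.0, 73.4]
tool_rot: [3.141, -0.0, -0.212]
force: [-1.7, -2.3, 1.3]
width: 55.3
gripper_force: 1.3
```

Emit:
{"api": "carry_out", "payload": {
  "moves": [
    {"tx":0.0,"ty":-0.01,"tz":0.0,"twist":0.0,"fingers":0.65},
    {"tx":0.0,"ty":0.0,"tz":0.0,"twist":0.0,"fingers":0.65}
  ]
}}

```text
clock: 23.62
eef_pos: [514.2, -336.3, 73.1]
tool_rot: [3.141, 0.0, -0.213]
force: [-0.1, -2.4, 0.8]
width: 55.4
gripper_force: 1.3
```

Emit:
{"api": "carry_out", "payload": {
  "moves": [
    {"tx":0.0,"ty":-0.007,"tz":0.0,"twist":0.0,"fingers":0.65},
    {"tx":0.0,"ty":0.0,"tz":0.0,"twist":0.0,"fingers":0.65}
  ]
}}

```text
clock: 23.88
eef_pos: [514.3, -335.4, 73.3]
tool_rot: [3.139, -0.0, -0.214]
force: [-0.2, -4.8, -1.1]
width: 55.2
gripper_force: 2.0
```

Emit:
{"api": "carry_out", "payload": {
  "moves": [
    {"tx":0.0,"ty":-0.008,"tz":0.0,"twist":0.0,"fingers":0.65},
    {"tx":0.0,"ty":0.0,"tz":0.0,"twist":0.0,"fingers":0.65}
  ]
}}

```text
clock: 24.12
eef_pos: [514.4, -334.8, 73.5]
tool_rot: [3.137, -0.0, -0.215]
force: [-1.9, -7.8, -2.0]
width: 55.2
gripper_force: 3.1
```

```bash
python3 - <<'E'
from h import *
im=snap('scene','s15'); s=ctrl.read_state(); print(s['clock'],s['eef_pos'],s['force'],s['width'],s['gripper_force'])
a=cv2.imread('pics/s13.png'); b=im['color']; d=cv2.absdiff(a[135:165,270:300],b[135:165,270:300]).sum(2); print('camera head diff',(d>60).sum(),[tuple(x) for x in np.argwhere(d>60)[:3]+[135,270]])
w=snap('wrist','w15'); g=cv2.GaussianBlur(cv2.cvtColor(w['color'],cv2.COLOR_BGR2GRAY),(5,5),0)[150:340,170:340]
for v in range(0,190,10): print(150+v,''.join('#' if x<45 else '+' if x<80 else '.' for x in g[v,::2]))
E
```

```text
24.175 [ 514.37357212 -334.82297831   73.52096387] [-1.37641203 -7.55703939 -1.80796884] 55.519722386124485 3.0795469343138393
camera head diff 203 [(np.int64(139), np.int64(280)), (np.int64(139), np.int64(281)), (np.int64(139), np.int64(282))]
150 .....................................................................................
160 .....................................................................................
170 .....................................................................................
180 ++.........................................................+#####################++..
190 .+++.................................................++##############################
200 ...+++.............................................+#################################
210 .....+++..........................................+##################################
220 ......+++..........................................+###########+++.......+###########
230 .......+++.........................................+###########+++++..+#############+
240 .............+##+........................
[... 154 characters left out ...]
##.....................+#####################################++....+##
270 +......++#######+.....................##########################+....########+.......
280 #####+++++#####.........................############++++++++###.......+#####+++++####
290 #######+++####..............................++#####+++++++..............####++#######
300 #########+###+++.........................................................+##+########
310 ###########..+#+...........................................................##########
320 ++#########+..++#+........................................................+########++
330 #############...+##+.....................................................############
```

The stick is at its stop (about 7.7 N, the tool no longer advances) and the camera head has turned. I'll hold there for over 2 s.

Emit:
{"api": "carry_out", "payload": {
  "moves": [
    {"tx":0.0,"ty":0.0,"tz":0.0,"twist":0.0,"fingers":0.65},
    {"tx":0.0,"ty":0.0,"tz":0.0,"twist":0.0,"fingers":0.65},
    {"tx":0.0,"ty":0.0,"tz":0.0,"twist":0.0,"fingers":0.65},
    {"tx":0.0,"ty":0.0,"tz":0.0,"twist":0.0,"fingers":0.65},
    {"tx":0.0,"ty":0.0,"tz":0.0,"twist":0.0,"fingers":0.65},
    {"tx":0.0,"ty":0.0,"tz":0.0,"twist":0.0,"fingers":0.65},
    {"tx":0.0,"ty":0.0,"tz":0.0,"twist":0.0,"fingers":0.65},
    {"tx":0.0,"ty":0.0,"tz":0.0,"twist":0.0,"fingers":0.65},
    {"tx":0.0,"ty":0.0,"tz":0.0,"twist":0.0,"fingers":0.65},
    {"tx":0.0,"ty":0.0,"tz":0.0,"twist":0.0,"fingers":0.65},
    {"tx":0.0,"ty":0.0,"tz":0.0,"twist":0.0,"fingers":0.65},
    {"tx":0.0,"ty":0.0,"tz":0.0,"twist":0.0,"fingers":0.65}
  ]
}}

```text
clock: 25.72
eef_pos: [514.4, -334.9, 73.5]
tool_rot: [3.137, -0.0, -0.215]
force: [-1.8, -6.8, -2.7]
width: 55.2
gripper_force: 3.1
```

Emit:
{"api": "carry_out", "payload": {
  "moves": [
    {"tx":0.0,"ty":0.0,"tz":0.0,"twist":0.0,"fingers":0.65},
    {"tx":0.0,"ty":0.0,"tz":0.0,"twist":0.0,"fingers":0.65},
    {"tx":0.0,"ty":0.0,"tz":0.0,"twist":0.0,"fingers":0.65},
    {"tx":0.0,"ty":0.0,"tz":0.0,"twist":0.0,"fingers":0.65},
    {"tx":0.0,"ty":0.0,"tz":0.0,"twist":0.0,"fingers":0.65},
    {"tx":0.0,"ty":0.0,"tz":0.0,"twist":0.0,"fingers":0.65},
    {"tx":0.0,"ty":0.0,"tz":0.0,"twist":0.0,"fingers":0.65},
    {"tx":0.0,"ty":0.0,"tz":0.0,"twist":0.0,"fingers":0.65}
  ]
}}

```text
clock: 26.72
eef_pos: [514.4, -334.8, 73.5]
tool_rot: [3.137, -0.0, -0.215]
force: [-1.8, -7.0, -2.1]
width: 55.1
gripper_force: 3.1
```

Emit:
{"api": "carry_out", "payload": {
  "moves": [
    {"tx":0.0,"ty":0.015,"tz":0.0,"twist":0.0,"fingers":0.65},
    {"tx":0.0,"ty":0.015,"tz":0.0,"twist":0.0,"fingers":0.65},
    {"tx":0.0,"ty":0.015,"tz":0.0,"twist":0.0,"fingers":0.65},
    {"tx":0.0,"ty":0.015,"tz":0.0,"twist":0.0,"fingers":0.65},
    {"tx":0.0,"ty":0.015,"tz":0.0,"twist":0.0,"fingers":0.65},
    {"tx":0.0,"ty":0.015,"tz":0.0,"twist":0.0,"fingers":0.65},
    {"tx":0.0,"ty":0.015,"tz":0.0,"twist":0.0,"fingers":0.65},
    {"tx":0.0,"ty":0.015,"tz":0.0,"twist":0.0,"fingers":0.65},
    {"tx":0.0,"ty":0.015,"tz":0.0,"twist":0.0,"fingers":0.65},
    {"tx":0.0,"ty":0.01,"tz":0.0,"twist":0.0,"fingers":0.65},
    {"tx":0.0,"ty":0.0,"tz":0.0,"twist":0.0,"fingers":0.65}
  ]
}}

```text
clock: 28.1
eef_pos: [506.0, -374.7, 73.3]
tool_rot: [3.142, 0.0, -0.213]
force: [-1.0, 0.4, 0.1]
width: 55.8
gripper_force: 0.0
```

Emit:
{"api": "carry_out", "payload": {
  "moves": [
    {"tx":0.0,"ty":0.0,"tz":-0.03,"twist":0.0,"fingers":0.65},
    {"tx":0.0,"ty":0.0,"tz":-0.06,"twist":0.0,"fingers":0.65},
    {"tx":0.0,"ty":0.0,"tz":-0.08,"twist":0.0,"fingers":0.65},
    {"tx":0.0,"ty":0.0,"tz":-0.08,"twist":0.0,"fingers":0.65},
    {"tx":0.0,"ty":0.0,"tz":-0.08,"twist":0.0,"fingers":0.65},
    {"tx":0.0,"ty":0.0,"tz":-0.08,"twist":0.0,"fingers":0.65},
    {"tx":0.0,"ty":0.0,"tz":0.0,"twist":0.0,"fingers":0.65},
    {"tx":0.0,"ty":0.0,"tz":0.0,"twist":0.0,"fingers":0.65}
  ]
}}

```text
clock: 29.1
eef_pos: [506.0, -373.9, 196.3]
tool_rot: [-3.141, 0.0, -0.213]
force: [-0.2, -0.6, -0.4]
width: 56.0
gripper_force: 0.0
```

```bash
python3 - <<'E'
from h import *
im=snap('scene','s16'); s=ctrl.read_state(); print(s['clock'],s['eef_pos'],s['force'],s['width'])
a=cv2.imread('pics/s13.png'); b=im['color']
d=lambda r:(cv2.absdiff(a[r],b[r]).sum(2)>60).sum()
print('head',d(np.s_[135:165,270:300]),'lane',d(np.s_[150:240,140:235]),'joystick',d(np.s_[235:285,310:375]),slope(im),seg(im))
E
```

```text
29.15 [ 505.87571194 -373.75355121  195.78380313] [-0.11729885  0.88046037  0.59429095] 55.451419297066636
head 0 lane 52 joystick 0 (np.float64(0.050669598241055346), np.float64(190.4)) {'red': [((190, 154, 8, 5, 26), (193.8, 156.2)), ((185, 167, 7, 6, 41), (188.1, 169.6))], 'yel': [((183, 174, 14, 17, 167), (189.2, 183.3)), ((185, 205, 12, 4, 32), (190.4, 206.5)), ((150, 206, 7, 9, 45), (152.4, 210.4))], 'blue': [((203, 198, 20, 26, 429), (213.1, 210.1))]}
```

```bash
python3 - <<'E'
from h import *
for f in('s12','s13','s15','s16'):
    im=dict(np.load(f'pics/{f}.npz')); q=seg(im); print(f,slope(im),[c for c in q['red']][-1],q['yel'][:2])
a,b=cv2.imread('pics/s13.png'),cv2.imread('pics/s16.png'); m=cv2.absdiff(a,b)[150:240,140:235].sum(2)>60; v,u=np.nonzero(m); print(np.percentile(u+140,[0,25,50,75,100]),np.percentile(v+150,[0,25,50,75,100]))
E
```

```text
s12 (np.float64(0.0671681415929209), np.float64(190.2)) ((184, 166, 8, 7, 47), (187.3, 168.9)) [((183, 174, 13, 16, 161), (188.7, 182.5)), ((185, 204, 12, 5, 35), (190.4, 206.3))]
s13 (np.float64(0.054547271637017364), np.float64(190.4)) ((185, 167, 7, 6, 41), (188.1, 169.6)) [((183, 174, 14, 17, 163), (189.2, 183.2)), ((185, 205, 12, 4, 32), (190.4, 206.5))]
s15 (np.float64(0.05355786528083157), np.float64(190.4)) ((185, 167, 7, 6, 41), (188.1, 169.6)) [((183, 174, 14, 17, 167), (189.2, 183.3)), ((185, 205, 12, 4, 32), (190.4, 206.5))]
s16 (np.float64(0.050669598241055346), np.float64(190.4)) ((185, 167, 7, 6, 41), (188.1, 169.6)) [((183, 174, 14, 17, 167), (189.2, 183.3)), ((185, 205, 12, 4, 32), (190.4, 206.5))]
[140. 144. 146. 148. 151.] [150.   153.75 156.5  159.25 165.  ]
```

The bottle has not moved since it was released; the changed pixels are only the arm in the background. The stick and the camera head are back at centre, so I'm handing the job in.

```bash
python3 -c "
from cell import job; print(job.finish_job())"
```

```text
the job is handed in; nothing more can be done
None
```

The bottle stands upright on the green section between the unshifted tins, the stick was held fully left for over 2 s and is back at centre, and the job is handed in at about 29 s (no verdict returned).

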